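# Unstack the finished vice parts into their fitted holders

## Task

Five finished metal parts lie in two piles on the bench among five shallow wooden holders. Take the piles apart and set each part down gently, letting none fall, so that it lies flat in the recess cut to its own shape and size.

Things in the scene. Friction and masses are not known exactly. Their poses are not given: they have to be found in the camera images.
- jaw_plate: vice jaw plate: bare aluminium rectangle with two dark screw holes in the top, 96 (its x) x 60 (its y) x 22 mm high, 0.34 kg, loose. It is the bottom part of one of the two piles, flat on the bench. Origin: centre of its underside; z up.
- flange: large round steel disc (flange) with four small dark holes in the top, 66 mm diameter, 22 mm high, 0.55 kg, loose. It is the bottom part of the other pile, flat on the bench. Origin: centre of its underside; z up.
- hex_block: hexagonal steel block, 48 mm across flats, 22 mm high, 0.32 kg, loose; two of its flats face its +y and -y, the others every 60 degrees. It lies about centred on the jaw plate or on the flange, and carries the bushing. Origin: centre of its underside; z up.
- square_block: square steel block, 42 x 42 x 22 mm high, sides along its x and y, 0.28 kg, loose. It lies about centred on whichever of jaw plate and flange does not carry the hexagonal block. Origin: centre of its underside; z up.
- bushing: small steel ring (bushing), 28 mm outside diameter, 14 mm bore, 26 mm high, 0.09 kg, loose. It stands bore upward on the hexagonal block, on top of the pile of three. Origin: centre of its underside; z up.
- plate_holder: plywood holder, 132 (its x) x 96 (its y) mm, with a rectangular recess 112 (its x) x 76 (its y) mm, for the jaw plate (long side along long side). Fixed to the bench, 10 mm high; recess 5 mm deep with a dark rubber lining (its floor 5 mm above the bench), centred, 8 mm larger than the part on every side. Origin: centre of its underside, on the bench; z up.
- flange_holder: plywood holder, 102 x 102 mm, with a round recess of 82 mm diameter, for the flange. Fixed to the bench, 10 mm high; recess 5 mm deep with a dark rubber lining (its floor 5 mm above the bench), centred, 8 mm larger than the part on every side. Origin: centre of its underside, on the bench; z up.
- hex_holder: plywood hexagonal holder, 84 mm across flats, with a hexagonal recess of 64 mm across flats, two of them facing its +y and -y, for the hexagonal block. Fixed to the bench, 10 mm high; recess 5 mm deep with a dark rubber lining (its floor 5 mm above the bench), centred, 8 mm larger than the part on every side. Origin: centre of its underside, on the bench; z up.
- square_holder: plywood holder, 78 x 78 mm, with a square recess 58 x 58 mm, sides along its x and y, for the square block. Fixed to the bench, 10 mm high; recess 5 mm deep with a dark rubber lining (its floor 5 mm above the bench), centred, 8 mm larger than the part on every side. Origin: centre of its underside, on the bench; z up.
- bushing_holder: plywood holder, 64 x 64 mm, with a small round recess of 44 mm diameter, for the bushing. Fixed to the bench, 10 mm high; recess 5 mm deep with a dark rubber lining (its floor 5 mm above the bench), centred, 8 mm larger than the part on every side. Origin: centre of its underside, on the bench; z up.
Mind the look-alikes: they are no part of the job. Leave any red or white look-alike of the square_holder alone. Leave any pink look-alike of the jaw_plate alone.

How it is judged:
By the outcome, as a careful person would: the job done as asked, in the order asked, and still so for the second after the job is handed in, with the robot touching nothing.
It also fails if it takes over 136 s, if anything falls off the work surface, if the arm or the gripper's body presses on something with over 40 N, if the wrist force passes 120 N, or if a joint passes its speed limit or range.

## Robot

A 7-joint arm with a two-finger parallel gripper is mounted at the origin on the work surface. World frame = base frame: x ahead of the robot, y to its left, z up, the work surface at z = 0. Lengths are in m, angles in rad, forces in N, time in s.
With the tool pointing down it reaches from about 0.425 to 0.925 m from the base axis. Payload 6.8 kg.
Tool frame: the origin (TCP) lies at the very end of the fingers, on their centre line; the grasp point (between the pads) lies 19 mm behind it; z points along the fingers, y is the line along which they close (so a half turn about z gives the same grasp; the last joint's range is limited). The gripper opens to 85 mm and grips with 20 to 120 N. Pads are 22 mm wide; open, the fingers measure 114 mm over their backs; the gripper's body (76 mm by 85 mm) begins 54 mm behind the grasp point. The pads swing forward as they close: fully open they stand 13 mm farther back than shut.
Start: joints at [-1.309, 0.477, 0.022, 1.555, -0.011, 1.109, -0.083], TCP at [0.244, 0.629, 0.231] pointing down, gripper open.
Joint ranges: [-2.96, 2.96], [-0.34, 2.1], [-1.41, 1.46], [0.24, 2.44], [-1.37, 4.51], [0.17, 1.92], [-2.96, 2.96]. Speed limits (rad/s): [2.39, 2.39, 3.14, 3.14, 3.14, 3.14, 3.14].

## Interface

Orientations are given as a unit quaternion [w, x, y, z].
In Python, from station import * gives the robot as it stands.
- The arm moves only by the tool jog_arm, never from a script. Its argument "moves" is one flat list of numbers, 7 for each row, row after row: the shift along the tool's x, y, z normalised to -1 to 1, where 1 is 20 mm, then the turn, a rotation vector about the tool's x, y, z normalised to -1 to 1, where 1 is 4 degrees, then the opening, from 0 (shut) to 1 (fully open). In form: [x, y, z, rx, ry, rz, claw, x, y, z, rx, ry, rz, claw, ...]. A call has exactly 8 rows; each row shifts and turns the commanded pose from where the row before left it, along the tool's axes as they then stand; what a row does not reach is not made up. A row lasts 1/12 s, in which the tool goes at most 41.7 mm and 7.16 degrees, less where a joint would pass 70% of its speed; a pose out of reach is approached as far as the arm can. A call with a number of a shift or a turn outside -1 to 1 is refused whole. A call with a gripper value outside its range is refused whole. The fingers move at their own pace and stop on an object; "grip_force" is the grip in N (left out, the last holds). Time passes only in rows, so rows that do not move let the fingers close, or fill a call up. It gives the time, the measured TCP pose, the force, the opening and the grip force at its end, in the units of the state.
- get_obs(): the state, without advancing time (a new reading comes with each control period).
- read_camera(name): name is "scene" or "top" or "wrist"; returns a dict with "color" (384x512x3 uint8, blue, green, red), "fx", "fy", "cx", "cy" (pixels), "k1" (the pictures are not rectified: a ray, as slopes to the right and down, at radius r is drawn at 1 + k1 r^2 times it, then the intrinsics apply), "rvec" (rotation vector, rad) and "tvec" (3), from world to camera coordinates, as OpenCV has them. Camera axes: x right, y down, z forward; pixel columns grow to the right and rows downward; lengths in m; the calibration is good to about 2 mm. A picture is of the moment at which its call begins. There is no depth.
- hand_in(): hands the job in; it is judged then, once.
The state is a dict: "t": time; "q": joint angles; "joint_vel": joint speeds; "joint_torque": joint torques, N m; "eef_pos": TCP position; "tool_rot": TCP orientation; "contact_force": force on the tool from outside, world axes, zero at the start; "torque": the same for the moment, N m; "gripper_width": opening from 0.0 (shut) to 1.0 (fully open); "grasp_force": force on a finger pad.
Only numpy, scipy, OpenCV 4.12 (cv2) and the standard library are available. Lean on these libraries where they do the work, as an engineer would, in place of code of your own. Each camera call takes 0.05 s, during which the arm holds its last target. There are 200 camera calls.

## Working session

There is one attempt and no reset: what is moved stays moved. The work goes in short steps, Python scripts to look and compute and a tool call to move; the robot and the scene stay as the last step left them, time stands still between calls to the robot, and variables do not carry over. Pictures are saved under pics/ and viewed, at most 14 in all, crops included, and the job is handed in when it is done.

Besides the shell and the picture viewer there is one more tool, called after ">>>" as name(argument=value, ...), one argument or row to a line, values as JSON. jog_arm: Moves the arm, as the interface text tells. Scaled input: -1 to 1 covers 20 mm each way for a shift and 4 degrees each way for a turn. Its arguments: {"type":"object","properties":{"moves":{"type":"array"},"grip_force":{"type":"number"}},"required":["moves"]}

```bash
mkdir -p pics; ls; python3 - <<'E'
from station import *
import cv2,json
o=get_obs();print({k:o[k] for k in('t','eef_pos','tool_rot','gripper_width')})
for n in('scene','top'):
    c=read_camera(n);cv2.imwrite(f'pics/{n}0.png',c['color'])
    print(n,{k:v for k,v in c.items() if k!='color'})
E
```

```text
pics
{'t': 0.0, 'eef_pos': array([0.24376445, 0.62880168, 0.23030747]), 'tool_rot': array([-9.57735140e-05,  1.83837107e-01,  9.82956286e-01, -9.21709348e-04]), 'gripper_width': 1.001167427314873}
scene {'fx': 382.1482489639788, 'fy': 382.1482489639788, 'cx': 258.62026068391475, 'cy': 190.44564726247873, 'k1': 0.004204413001758864, 'rvec': array([ 0.74710851,  2.51272713, -1.18404784]), 'tvec': array([ 0.38192556, -0.12346812,  1.42960892])}
top {'fx': 366.51051111657193, 'fy': 366.51051111657193, 'cx': 254.67687074505994, 'cy': 194.74652762359497, 'k1': -0.10348591461776224, 'rvec': array([ 2.09946358, -2.15029713,  0.18868632]), 'tvec': array([0.00263847, 0.453216  , 1.00286564])}
```

View pics/scene0.png

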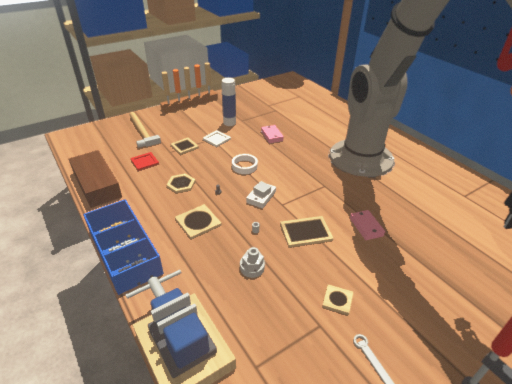

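View pics/top0.png

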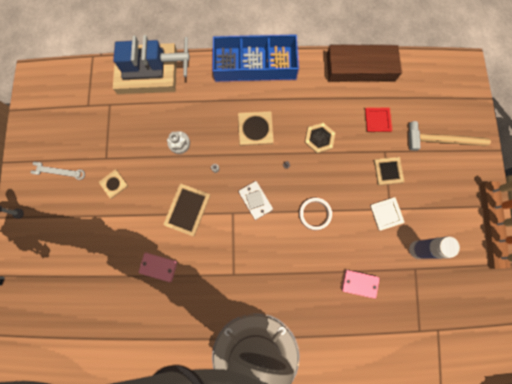

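The bench shows up clearly in the top view. The hexagonal pile on the flange is at (178,141), and the jaw plate with the square block is at (256,200). The holders are: plate (187,210), flange (256,128), hex (320,137), square (389,171) and bushing (113,184).

```bash
cat > h.py <<'E'
from station import *
import cv2, numpy as np
def cast(c,px,z):
    K=np.array([[c['fx'],0,c['cx']],[0,c['fy'],c['cy']],[0,0,1.]])
    u=cv2.undistortPoints(np.array(px,float).reshape(-1,1,2),K,np.array([c['k1'],0,0,0.])).reshape(-1,2)
    R=cv2.Rodrigues(c['rvec'])[0]; o=-R.T@c['tvec']
    d=np.c_[u,np.ones(len(u))]@R
    return (o+d*((z-o[2])/d[:,2])[:,None])[:,:2]
def proj(c,p):
    K=np.array([[c['fx'],0,c['cx']],[0,c['fy'],c['cy']],[0,0,1.]])
    return cv2.projectPoints(np.array(p,float).reshape(-1,1,3),c['rvec'],c['tvec'],K,np.array([c['k1'],0,0,0.]))[0].reshape(-1,2)
def rect(c,cnt,z):
    w=(cast(c,cnt,z)*1000).astype(np.float32)
    return cv2.minAreaRect(w)
def blobs(m,amin):
    cs,_=cv2.findContours(m.astype(np.uint8),cv2.RETR_EXTERNAL,cv2.CHAIN_APPROX_NONE)
    return [k.reshape(-1,2) for k in cs if cv2.contourArea(k)>amin]
E
python3 - <<'E'
from h import *
c=read_camera('top');im=c['color']
hs=cv2.cvtColor(im,cv2.COLOR_BGR2HSV)
for p in [(168,210),(186,205),(113,172),(389,159),(389,170),(250,190),(256,200),(166,141),(178,141),(200,230),(300,110)]:
    print(p,hs[p[1],p[0]],end=';')
print()
for nm,m,z in[('dark',(hs[...,2]<75),.005),('ply',(hs[...,1]<150)&(hs[...,1]>70)&(hs[...,2]>170)&(hs[...,0]>14)&(hs[...,0]<32),.010),('grey',(hs[...,1]<60)&(hs[...,2]>90),.022)]:
    for k in blobs(m,60):
        x,y=k.mean(0)
        if not(90<x<420 and 95<y<240):continue
        r=rect(c,k,z);print(nm,np.round([x,y]),np.round(r[0],1),np.round(r[1],1),round(r[2],1))
a=cv2.resize(im[120:170,150:210],None,fx=6.5,fy=6.5,interpolation=cv2.INTER_CUBIC)
b=cv2.resize(im[175:225,226:286],None,fx=6.5,fy=6.5,interpolation=cv2.INTER_CUBIC)
cv2.imwrite('pics/p1.png',np.hstack([a,b]))
E
```

```text
(168, 210) [ 14 129 205];(186, 205) [ 12 103  74];(113, 172) [ 17 115 226];(389, 159) [ 19 110 235];(389, 170) [14 65 51];(250, 190) [ 15  43 226];(256, 200) [ 18  33 218];(166, 141) [ 13 112 184];(178, 141) [ 18  31 162];(200, 230) [ 12 137 206];(300, 110) [ 13 138 192];
dark [186. 208.] [420.8 194.1] [ 64.8 100.9] 68.6
dark [112. 184.] [504.8 420.5] [28.9 27.8] 88.5
dark [389. 170.] [ 524.9 -415.7] [49.1 48.9] 5.3
dark [320. 137.] [ 634.5 -211.5] [52.8 59.3] 17.7
dark [255. 128.] [668.5 -14.8] [66.9 69.4] 45.0
ply [186. 209.] [421. 193.] [ 99.3 133.8] 68.3
ply [113. 184.] [503.6 417.4] [68.  67.1] 36.6
ply [389. 170.] [ 523.4 -414.4] [81.2 80. ] 5.3
ply [320. 137.] [ 632.7 -209.3] [97.4 87.2] 45.6
ply [255. 128.] [666.6 -14.3] [105.9 104.4] 1.7
grey [387. 213.] [ 392.3 -391.3] [76.7 78.8] 16.0
grey [315. 213.] [ 397.8 -182.2] [89.8 90.3] 87.5
grey [255. 200.] [441.7  -8.9] [96.6 60.6] 28.5
grey [178. 142.] [623.6 219.8] [64.7 63.1] 88.3
grey [414. 136.] [ 630.  -500.9] [28.6 91.7] 83.3
```

View pics/p1.png

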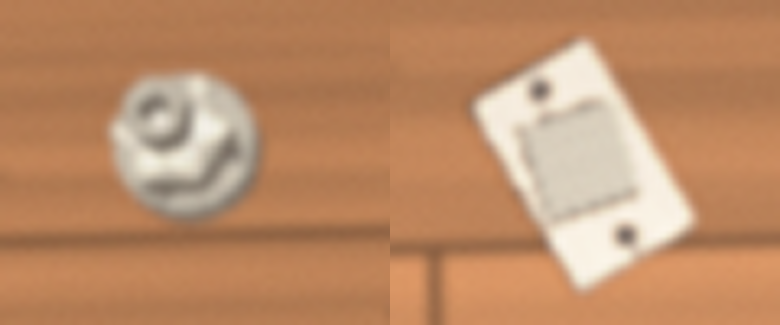

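The crops show the bushing off-centre, toward upper left on the hex, at about (174.6,138) in the top view. The hex sits on the flange, and the square block is turned about 45° relative to the jaw plate. I'll go above the pile of three and look with the wrist camera.

>>> jog_arm(
  moves=[-0.78,-0.385,0,0,0,0,1,-0.78,-0.385,0,0,0,0,1,-0.78,-0.385,0,0,0,0,1,-0.78,-0.385,0,0,0,0,1,-0.78,-0.385,0,0,0,0,1,-0.78,-0.385,0,0,0,0,1,-0.78,-0.385,0,0,0,0,1,-0.78,-0.385,0,0,0,0,1],
  grip_force=50,
)

```text
t: 0.82
eef_pos: [0.3403, 0.5242, 0.2315]
tool_rot: [0.0, 0.185, 0.983, -0.0]
contact_force: [-0.1, 0.7, -0.7]
gripper_width: 1.003
grasp_force: 0.0
```

>>> jog_arm(
  moves=[-0.78,-0.385,0,0,0,0,1,-0.78,-0.385,0,0,0,0,1,-0.78,-0.385,0,0,0,0,1,-0.78,-0.385,0,0,0,0,1,-0.78,-0.385,0,0,0,0,1,-0.78,-0.385,0,0,0,0,1,-0.78,-0.385,0,0,0,0,1,-0.78,-0.385,0,0,0,0,1],
)

```text
t: 1.48
eef_pos: [0.4339, 0.4213, 0.2315]
tool_rot: [0.0, 0.185, 0.983, -0.0]
contact_force: [0.4, 0.9, -0.7]
gripper_width: 0.996
grasp_force: 0.0
```

>>> jog_arm(
  moves=[-0.78,-0.385,0,0,0,0,1,-0.78,-0.385,0,0,0,0,1,-0.78,-0.385,0,0,0,0,1,-0.78,-0.385,0,0,0,0,1,-0.78,-0.385,0,0,0,0,1,-0.78,-0.385,0,0,0,0,1,-0.78,-0.385,0,0,0,0,1,-0.78,-0.385,0,0,0,0,1],
)

```text
t: 2.15
eef_pos: [0.5275, 0.3186, 0.2315]
tool_rot: [0.0, 0.185, 0.983, -0.0]
contact_force: [-0.4, 0.9, -0.5]
gripper_width: 0.997
grasp_force: 0.0
```

```bash
cat >> h.py <<'E'
from scipy.spatial.transform import Rotation as Ro
def pose():
    o=get_obs(); w,x,y,z=o['tool_rot']; R=Ro.from_quat([x,y,z,w]).as_matrix()
    return np.array(o['eef_pos']),R,o
def go(t,yaw=None,mod=180):
    """units to target TCP (shift 1=20mm in tool axes as now; turn 1=4deg) ; yaw = direction of tool y, deg"""
    p,R,o=pose(); s=R.T@(np.array(t)-p)/.02
    y0=np.degrees(np.arctan2(R[1,1],R[0,1])); tilt=np.degrees(np.arccos(-R[2,2]))
    print('t %.1f'%o['t'],'p',np.round(p*1000,1),'yaw %.1f tilt %.2f'%(y0,tilt),'w %.3f'%o['gripper_width'],'F',np.round(o['contact_force'],1),'shift',np.round(s,2),end=' ')
    if yaw is not None:
        d=(yaw-y0+mod/2)%mod-mod/2; print('turn rz %.2f'%(-d/4),end='')
    print()
E
python3 - <<'E'
from h import *
c=read_camera('wrist');cv2.imwrite('pics/w1.png',c['color'])
go([.62,.22,.2]);print(get_obs()['q'],c['fx'],c['k1'])
R=cv2.Rodrigues(c['rvec'])[0];print(-R.T@c['tvec'],R[2])
t=read_camera('top')
print(cast(t,[(174.6,138.2)],.07),cast(t,[(178.8,142.6)],.022))
E
```

```text
t 2.2 p [530.4 314.6 231.6] yaw 68.4 tilt 0.19 w 1.004 F [ 2.4 -2.6  1.9] shift [-5.9  -2.75  1.6 ] 
[-0.75190612  0.38129619  0.14903448  1.71005901 -0.05972294  1.05446195
  0.60964726] 276.57793880437623 -0.04589357109898109
[0.46597382 0.34284444 0.37403375] [ 0.24139203 -0.09481363 -0.96578479]
[[0.61868652 0.2180076 ]] [[0.62135752 0.21589533]]
```

View pics/w1.png

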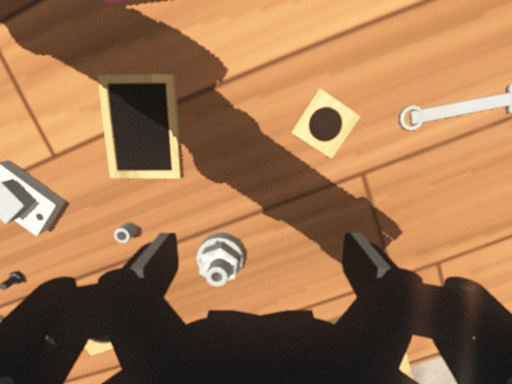

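The wrist view shows the pile at (220,260) between the fingers, the plate holder at (140,125), the bushing holder at (326,124), and the jaw plate pile at left (25,195). I'll zoom in on the pile.

```bash
python3 - <<'E'
from h import *
c=read_camera('wrist');im=c['color']
cv2.imwrite('pics/w1c.png',cv2.resize(im[225:295,185:255],None,fx=8,fy=8,interpolation=cv2.INTER_CUBIC))
g=cv2.cvtColor(im,cv2.COLOR_BGR2GRAY);hs=cv2.cvtColor(im,cv2.COLOR_BGR2HSV)
for nm,m,z in[('dark',hs[...,2]<60,.005),('ply',(hs[...,1]<150)&(hs[...,1]>70)&(hs[...,2]>170)&(hs[...,0]>14)&(hs[...,0]<32),.010)]:
    for k in blobs(m,200):
        x,y=k.mean(0)
        if y>200: continue
        r=rect(c,k,z);print(nm,np.round([x,y]),np.round(r[0],1),np.round(r[1],1),round(r[2],1))
E
```

```text
dark [141. 123.] [419.9 192.1] [ 73.  109.9] 68.6
ply [409. 139.] [565.9 519. ] [251.8  19.7] 89.4
ply [ 17. 128.] [361.9  26. ] [70.1 87. ] 90.0
ply [490.  85.] [535.9 628.7] [59.9 18.3] 85.2
ply [101. 129.] [408.3 145.3] [228.7 108.7] 39.4
ply [331. 101.] [498.3 423.3] [150.7 102.1] 85.3
ply [473.  28.] [461.9 622.6] [100.9  17.7] 89.3
ply [278.  20.] [372.9 422.9] [266.8  72. ] 87.6
```

View pics/w1c.png

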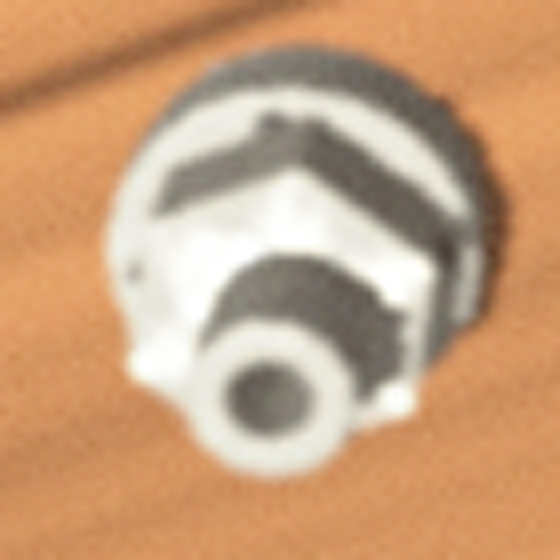

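The crop shows the bushing's top ring centred at crop (270,397). The hex top corners are at crop (290,168), (432,265), (150,225), (130,365) and (412,410).

```bash
python3 - <<'E'
from h import *
c=read_camera('wrist')
f=lambda L:[(185+(x+.5)/8-.5,225+(y+.5)/8-.5) for x,y in L]
print('bush',cast(c,f([(270,397)]),.07)*1000)
H=cast(c,f([(290,168),(432,265),(412,410),(130,365),(150,225)]),.044)*1000
print(H);print('hex centre',(H[1]+H[3])/2,(H[2]+H[4])/2)
d=np.diff(H,axis=0);print(np.hypot(*d.T),np.degrees(np.arctan2(d[:,1],d[:,0]))%60)
go([*(cast(c,f([(270,397)]),.07)[0]),.11])
E
```

```text
bush [[622.62941921 225.35120275]]
[[598.31434065 235.59337591]
 [623.03408677 250.4305697 ]
 [646.99875429 236.72132012]
 [621.88216399 195.74348717]
 [599.37252906 209.85609583]]
hex centre [622.45812538 223.08702843] [623.18564167 223.28870798]
[28.83068101 27.60885389 48.06272882 26.56782618] [30.97286691 30.22781393 58.49457023 27.91399164]
t 2.4 p [526.7 320.1 231.4] yaw 68.6 tilt 0.00 w 0.998 F [-0.3  0.3  0.2] shift [-6.19 -2.66  6.07]
```

>>> jog_arm(
  moves=[-0.774,-0.333,0.5,0,0,0,1,-0.774,-0.333,0.5,0,0,0,1,-0.774,-0.333,0.5,0,0,0,1,-0.774,-0.333,0.5,0,0,0,1,-0.774,-0.333,0.5,0,0,0,1,-0.774,-0.333,0.5,0,0,0,1,-0.774,-0.333,0.5,0,0,0,1,-0.774,-0.333,0.5,0,0,0,1],
)

```text
t: 3.02
eef_pos: [0.6222, 0.2278, 0.1508]
tool_rot: [-0.0, 0.183, 0.983, 0.0]
contact_force: [-0.8, -0.7, -0.7]
gripper_width: 1.002
grasp_force: 0.0
```

```bash
python3 - <<'E'
from h import *
c=read_camera('wrist');c=read_camera('wrist');cv2.imwrite('pics/w2.png',c['color'])
go([.6226,.2254,.049])
p,R,o=pose()
print('tcp px',proj(c,[p]),'bush pred',proj(c,[[.6226,.2254,.07]]),'hex pred',proj(c,[[.6228,.2232,.044]]))
E
```

```text
t 3.1 p [622.7 224.4 149.5] yaw 68.6 tilt 0.18 w 1.005 F [-0.9 -0.7  0.6] shift [0.02 0.06 5.03] 
tcp px [[260.61597832 237.78511786]] bush pred [[261.81477649 197.12129425]] hex pred [[259.57972002 190.30670974]]
```

View pics/w2.png

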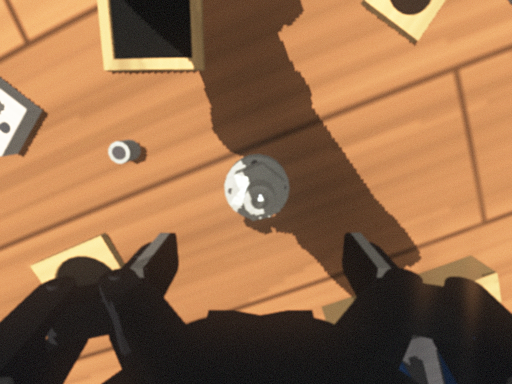

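The bushing is at (261,199), where predicted. I'll descend, grip and lift.

>>> jog_arm(
  moves=[0.02,0.03,0.75,0,0,0,1,0,0.03,0.75,0,0,0,1,0,0,0.75,0,0,0,1,0,0,0.75,0,0,0,1,0,0,0.75,0,0,0,1,0,0,0.75,0,0,0,1,0,0,0.4,0,0,0,1,0,0,0.13,0,0,0,1],
)

```text
t: 3.78
eef_pos: [0.6208, 0.2297, 0.0496]
tool_rot: [-0.001, 0.183, 0.983, -0.0]
contact_force: [-0.3, -0.2, 0.3]
gripper_width: 1.006
grasp_force: 0.0
```

>>> jog_arm(
  moves=[0,0,0,0,0,0,0.5,0,0,0,0,0,0,0.4,0,0,0,0,0,0,0.3,0,0,0,0,0,0,0.2,0,0,0,0,0,0,0.1,0,0,0,0,0,0,0,0,0,0,0,0,0,0,0,0,0,0,0,0,0],
  grip_force=40,
)

```text
t: 4.45
eef_pos: [0.6231, 0.2286, 0.0517]
tool_rot: [0.0, 0.184, 0.983, 0.0]
contact_force: [-0.8, -0.5, 5.8]
gripper_width: 0.301
grasp_force: 40.9
```

>>> jog_arm(
  moves=[0,0,0,0,0,0,0,0,0,-0.1,0,0,0,0,0,0,-0.3,0,0,0,0,0,0,-0.6,0,0,0,0,0,0,-1,0,0,0,0,0,0,-1,0,0,0,0,0,0,-1,0,0,0,0,0,0,-1,0,0,0,0],
)

```text
t: 5.12
eef_pos: [0.6225, 0.2286, 0.1526]
tool_rot: [0.0, 0.184, 0.983, 0.0]
contact_force: [0.7, -0.3, -1.1]
gripper_width: 0.307
grasp_force: 40.5
```

```bash
python3 - <<'E'
from h import *
c=read_camera('wrist');cv2.imwrite('pics/w3.png',c['color'])
go([.504,.4175,.15]);p,R,o=pose();print(o['grasp_force'])
E
```

```text
t 5.2 p [624.9 229.4 157.2] yaw 68.8 tilt 0.41 w 0.302 F [1.8 1.  2.3] shift [9.04 6.58 0.35] 
40.51138353730494
```

View pics/w3.png

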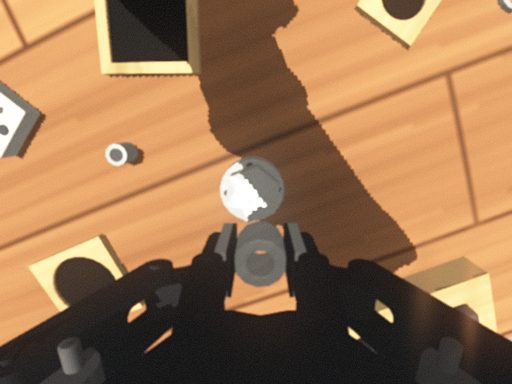

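The bushing is held between the fingers, which are at (228..292,225). There was a slight upward contact at closing, so I'll check where the real fingertips are relative to the TCP before placing.

```bash
python3 - <<'E'
from h import *
c=read_camera('wrist')
p,R,o=pose();print(p)
for y in(-.014,.014,-.0425,.0425):
  for z in(-.012,-.006,0,.006,.012):
    print(y,z,np.round(proj(c,[p+R@[x,y,z] for x in(.011,-.011)]).ravel(),0))
E
python3 - <<'E'
import cv2,numpy as np
a=cv2.imread('pics/w2.png')[215:315,100:410];b=cv2.imread('pics/w3.png')[200:300,100:410]
cv2.imwrite('pics/w3c.png',cv2.convertScaleAbs(cv2.resize(np.vstack([a,b]),None,fx=2.5,fy=2.5),alpha=2.2))
E
```

```text
[0.62498787 0.22944998 0.15546736]
-0.014 -0.012 [232. 228. 234. 266.]
-0.014 -0.006 [233. 224. 235. 261.]
-0.014 0 [234. 220. 235. 256.]
-0.014 0.006 [235. 216. 236. 251.]
-0.014 0.012 [236. 213. 237. 246.]
0.014 -0.012 [287. 228. 286. 266.]
0.014 -0.006 [286. 224. 285. 261.]
0.014 0 [285. 220. 284. 256.]
0.014 0.006 [284. 216. 283. 251.]
0.014 0.012 [283. 213. 282. 246.]
-0.0425 -0.012 [177. 228. 181. 266.]
-0.0425 -0.006 [180. 224. 184. 261.]
-0.0425 0 [183. 220. 186. 255.]
-0.0425 0.006 [186. 216. 189. 251.]
-0.0425 0.012 [189. 213. 191. 246.]
0.0425 -0.012 [342. 228. 339. 266.]
0.0425 -0.006 [339. 224. 336. 261.]
0.0425 0 [336. 220. 333. 256.]
0.0425 0.006 [333. 216. 331. 251.]
0.0425 0.012 [331. 213. 328. 246.]
```

View pics/w3c.png

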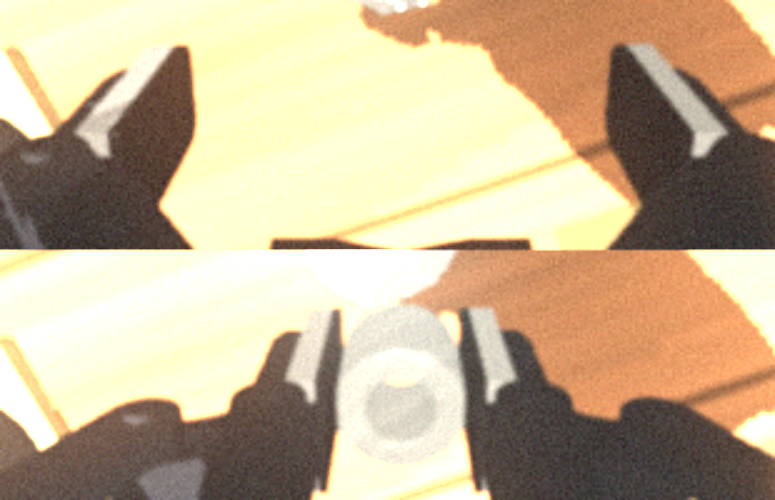

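The tips sit a few mm behind the TCP at this opening, as expected. Moving to the bushing holder.

>>> jog_arm(
  moves=[0.6,0.44,0,0,0,0,0,0.6,0.44,0,0,0,0,0,0.6,0.44,0,0,0,0,0,0.6,0.44,0,0,0,0,0,0.6,0.44,0,0,0,0,0,0.6,0.44,0,0,0,0,0,0.6,0.44,0,0,0,0,0,0.6,0.44,0,0,0,0,0],
)

```text
t: 5.88
eef_pos: [0.5574, 0.3305, 0.1505]
tool_rot: [-0.0, 0.184, 0.983, -0.0]
contact_force: [-0.1, 0.4, -1.8]
gripper_width: 0.303
grasp_force: 40.5
```

>>> jog_arm(
  moves=[0.6,0.44,0,0,0,0,0,0.6,0.44,0,0,0,0,0,0.6,0.44,0,0,0,0,0,0.6,0.44,0,0,0,0,0,0.6,0.44,0,0,0,0,0,0.6,0.44,0,0,0,0,0,0.6,0.44,0,0,0,0,0,0.6,0.44,0,0,0,0,0],
)

```text
t: 6.55
eef_pos: [0.4936, 0.4305, 0.1507]
tool_rot: [0.0, 0.184, 0.983, 0.0]
contact_force: [0.3, 0.1, -0.7]
gripper_width: 0.301
grasp_force: 40.5
```

```bash
cat >> h.py <<'E'
def avg(n=4):
    P=[]
    for _ in range(n): c=read_camera('wrist'); P.append(pose()[0])
    return c,np.mean(P,0)
def masks(c,amin=300,only=None):
    hs=cv2.cvtColor(c['color'],cv2.COLOR_BGR2HSV)
    for nm,m,z in[('dark',hs[...,2]<60,.005),('ply',(hs[...,1]<150)&(hs[...,1]>60)&(hs[...,2]>165)&(hs[...,0]>16)&(hs[...,0]<32),.010)]:
        for k in blobs(m,amin):
            if k[:,1].max()>381 or k.min()<2 or k[:,0].max()>509: continue
            r=rect(c,k,z);print(nm,np.round(k.mean(0)),np.round(r[0],1),np.round(r[1],1),round(r[2],1))
E
python3 - <<'E'
from h import *
c,p=avg();cv2.imwrite('pics/w4.png',c['color']);print('avg',np.round(p*1000,1));go([.504,.419,.0104]);masks(c)
print(proj(c,[[.504,.419,.005]]))
E
```

```text
avg [492.5 431.9 150.6]
t 6.8 p [494.3 429.3 150.6] yaw 68.9 tilt 0.03 w 0.305 F [ 0.5  0.6 -1.3] shift [-0.64 -0.3   7.01] 
dark [252. 195.] [504.5 417.9] [40.6 40. ] 23.4
ply [264. 172.] [485.7 440.6] [63.3 11.7] 42.2
[[253.04860304 194.36270728]]
```

View pics/w4.png

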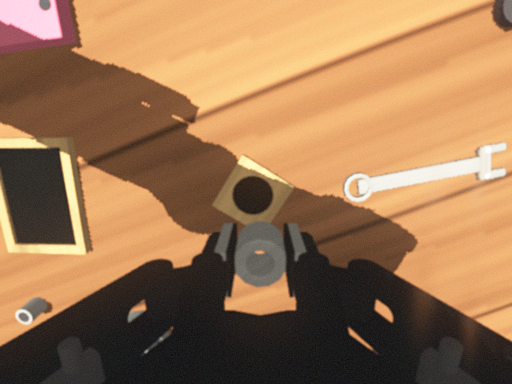

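The recess is at (252,195), which casts to (504.5,418). I'll correct and lower.

>>> jog_arm(
  moves=[-0.2,-0.1,0.6,0,0,0,0,-0.2,-0.1,1,0,0,0,0,-0.2,-0.11,1,0,0,0,0,-0.2,-0.11,1,0,0,0,0,0,0,1,0,0,0,0,0,0,1,0,0,0,0,0,0,0.7,0,0,0,0,0,0,0.3,0,0,0,0],
)

```text
t: 7.42
eef_pos: [0.5059, 0.4132, 0.0164]
tool_rot: [-0.001, 0.185, 0.983, -0.002]
contact_force: [-6.7, -5.3, 23.9]
gripper_width: 0.302
grasp_force: 42.8
```

>>> jog_arm(
  moves=[0,0,0.1,0,0,0,0,0,0,0.05,0,0,0,0,0,0,0.05,0,0,0,0,0,0,0.05,0,0,0,0,0,0,0.05,0,0,0,0,0,0,0.05,0,0,0,0,0,0,0,0,0,0,0,0,0,0,0,0,0,0],
)

```text
t: 8.08
eef_pos: [0.5065, 0.4158, 0.0127]
tool_rot: [0.0, 0.184, 0.983, 0.001]
contact_force: [-1.2, 1.2, -0.4]
gripper_width: 0.306
grasp_force: 40.5
```

>>> jog_arm(
  moves=[0,0,0.03,0,0,0,0,0,0,0.03,0,0,0,0,0,0,0,0,0,0,0,0,0,0,0,0,0,0,0,0,0,0,0,0,0,0,0,0,0,0,0,0,0,0,0,0,0,0,0,0,0,0,0,0,0,0],
)

```text
t: 8.75
eef_pos: [0.5068, 0.4158, 0.0122]
tool_rot: [0.0, 0.184, 0.983, 0.0]
contact_force: [-4.8, -3.1, 15.0]
gripper_width: 0.304
grasp_force: 42.2
```

```bash
python3 - <<'E'
from h import *
c,p=avg(5);print('avg',np.round(p*1000,1));go([.504,.419,.0104])
E
```

```text
avg [506.8 415.8  12.2]
t 9.0 p [506.8 415.8  12.2] yaw 68.8 tilt 0.05 w 0.302 F [-4.8 -4.  15.5] shift [0.19 0.1  0.09]
```

>>> jog_arm(
  moves=[0,0,0,0,0,0,0.4,0,0,0,0,0,0,0.5,0,0,0,0,0,0,0.6,0,0,0,0,0,0,0.6,0,0,-0.2,0,0,0,0.6,0,0,-0.5,0,0,0,0.6,0,0,-1,0,0,0,0.8,0,0,-1,0,0,0,1],
)

```text
t: 9.67
eef_pos: [0.506, 0.4153, 0.0651]
tool_rot: [-0.0, 0.184, 0.983, -0.001]
contact_force: [0.2, -0.7, 0.7]
gripper_width: 0.859
grasp_force: 0.0
```

>>> jog_arm(
  moves=[0,0,-1,0,0,0,1,0,0,-1,0,0,0,1,0,0,-1,0,0,0,1,0,0,-1,0,0,0,1,0,0,0,0,0,0,1,0,0,0,0,0,0,1,0,0,0,0,0,0,1,0,0,0,0,0,0,1],
)

```text
t: 10.33
eef_pos: [0.5056, 0.4151, 0.1435]
tool_rot: [-0.001, 0.184, 0.983, -0.001]
contact_force: [-0.7, 0.2, 0.1]
gripper_width: 1.003
grasp_force: 0.0
```

```bash
python3 - <<'E'
from h import *
c,p=avg(4);print('avg',np.round(p*1000,1));go([.6228,.2232,.15],58.5,60);cv2.imwrite('pics/w5.png',c['color'])
print(proj(c,[[.5045,.418,.01]]))
E
```

```text
avg [505.8 415.2 143.5]
t 10.5 p [506.  415.3 143.7] yaw 68.8 tilt 0.08 w 1.003 F [-0.1 -0.4 -0.3] shift [-8.92 -6.85 -0.31] turn rz 2.58
[[262.00298204 181.92992472]]
```

View pics/w5.png

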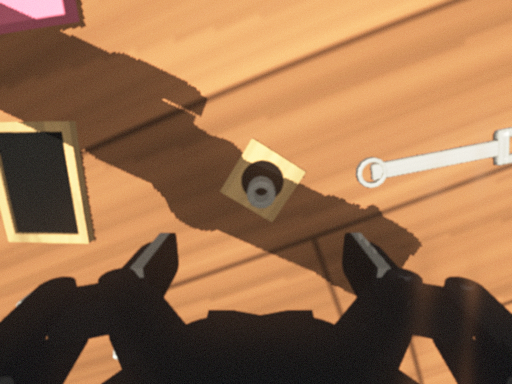

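The bushing sits in its recess at (263,185). Next is the hex.

>>> jog_arm(
  moves=[-0.743,-0.571,0,0,0,0,1,-0.743,-0.571,0,0,0,0,1,-0.743,-0.571,0,0,0,0,1,-0.743,-0.571,0,0,0,0,1,-0.743,-0.571,0,0,0,0,1,-0.743,-0.571,0,0,0,0,1,-0.743,-0.571,0,0,0,0,1,-0.743,-0.571,0,0,0,0,1],
)

```text
t: 11.2
eef_pos: [0.5843, 0.2866, 0.1441]
tool_rot: [-0.0, 0.184, 0.983, -0.0]
contact_force: [0.4, 0.4, 0.6]
gripper_width: 1.004
grasp_force: 0.0
```

>>> jog_arm(
  moves=[-0.743,-0.571,0,0,0,0,1,-0.743,-0.571,0,0,0,0,1,-0.743,-0.571,0,0,0,0,1,-0.743,-0.571,0,0,0,0,1,0,0,0,0,0,0.57,1,0,0,0,0,0,0.57,1,0,0,0,0,0,0.57,1,0,0,0,0,0,0.57,1],
)

```text
t: 11.87
eef_pos: [0.6229, 0.2231, 0.144]
tool_rot: [-0.0, 0.263, 0.965, -0.0]
contact_force: [0.6, 0.1, -0.8]
gripper_width: 1.002
grasp_force: 0.0
```

```bash
python3 - <<'E'
from h import *
c,p=avg(4);print('avg',np.round(p*1000,1));go([.6228,.2232,.025],59.7,60)
q=proj(c,[[.6228,.2232,.044],[.6224,.2232,.022]]);print(q)
x,y=q[0].astype(int)-35
cr=cv2.resize(c['color'][y:y+70,x:x+70],None,fx=8,fy=8,interpolation=cv2.INTER_CUBIC);print(x,y)
cv2.imwrite('pics/w6.png',cr)
E
```

```text
avg [622.9 223.4 144.1]
t 12.1 p [622.9 223.4 144.2] yaw 59.8 tilt 0.03 w 1.002 F [-0.6  0.3 -0.3] shift [-0.   -0.01  5.96] turn rz 0.02
[[259.71579285 192.62480569]
 [259.54453565 186.42188113]]
224 157
```

View pics/w6.png

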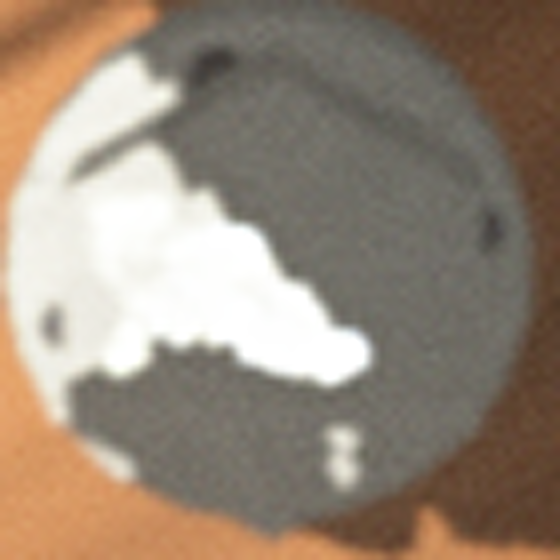

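The hex's corners point up and down in the crop, with its flats facing the fingers and its centre about where predicted. I'll grasp it.

>>> jog_arm(
  moves=[0,0,0.6,0,0,0,1,0,0,0.9,0,0,0,1,0,0,0.9,0,0,0,1,0,0,0.9,0,0,0,1,0,0,0.9,0,0,0,1,0,0,0.9,0,0,0,1,0,0,0.6,0,0,0,1,0,0,0.2,0,0,0,1],
)

```text
t: 12.73
eef_pos: [0.6212, 0.2228, 0.0236]
tool_rot: [-0.002, 0.261, 0.965, -0.001]
contact_force: [-0.7, -0.5, -0.4]
gripper_width: 0.999
grasp_force: 0.0
```

>>> jog_arm(
  moves=[0,0,0,0,0,0,0.8,0,0,0,0,0,0,0.7,0,0,0,0,0,0,0.6,0,0,0,0,0,0,0.5,0,0,0,0,0,0,0.4,0,0,0,0,0,0,0.3,0,0,0,0,0,0,0.3,0,0,0,0,0,0,0.3],
  grip_force=60,
)

```text
t: 13.4
eef_pos: [0.624, 0.2235, 0.028]
tool_rot: [0.001, 0.262, 0.965, 0.001]
contact_force: [-0.7, -1.2, 6.4]
gripper_width: 0.543
grasp_force: 63.8
```

>>> jog_arm(
  moves=[0,0,0,0,0,0,0.3,0,0,-0.05,0,0,0,0.3,0,0,-0.2,0,0,0,0.3,0,0,-0.5,0,0,0,0.3,0,0,-0.9,0,0,0,0.3,0,0,-1,0,0,0,0.3,0,0,-1,0,0,0,0.3,0,0,-1,0,0,0,0.3],
)

```text
t: 14.07
eef_pos: [0.6227, 0.2234, 0.1208]
tool_rot: [-0.0, 0.261, 0.965, -0.0]
contact_force: [-0.7, 0.9, -2.6]
gripper_width: 0.545
grasp_force: 62.7
```

```bash
python3 - <<'E'
from h import *
c,p=avg(4);print('avg',np.round(p*1000,1));go([.6332,-.2100,.118],76.5,60);print(get_obs()['grasp_force'])
E
```

```text
avg [624.4 224.  122.5]
t 14.3 p [622.9 223.6 119.6] yaw 59.7 tilt 0.04 w 0.544 F [-0.2  0.6 -3.2] shift [-11.38 -18.46   0.07] turn rz -4.20
62.79834012966603
```

>>> jog_arm(
  moves=[-0.3,-0.5,0,0,0,0,0.3,-0.569,-0.923,0,0,0,0,0.3,-0.569,-0.923,0,0,0,0,0.3,-0.569,-0.923,0,0,0,0,0.3,-0.569,-0.923,0,0,0,0,0.3,-0.569,-0.923,0,0,0,0,0.3,-0.569,-0.923,0,0,0,0,0.3,-0.569,-0.923,0,0,0,0,0.3],
)

```text
t: 14.93
eef_pos: [0.6252, 0.0576, 0.1177]
tool_rot: [-0.001, 0.262, 0.965, -0.001]
contact_force: [1.0, -0.3, -3.5]
gripper_width: 0.547
grasp_force: 62.7
```

>>> jog_arm(
  moves=[-0.569,-0.923,0,0,0,0,0.3,-0.569,-0.923,0,0,0,0,0.3,-0.569,-0.923,0,0,0,0,0.3,-0.569,-0.923,0,0,0,0,0.3,-0.569,-0.923,0,0,0,0,0.3,-0.569,-0.923,0,0,0,0,0.3,-0.569,-0.923,0,0,0,0,0.3,-0.569,-0.923,0,0,0,0,0.3],
)

```text
t: 15.6
eef_pos: [0.629, -0.1154, 0.1176]
tool_rot: [-0.002, 0.262, 0.965, -0.001]
contact_force: [0.4, -1.0, -2.8]
gripper_width: 0.543
grasp_force: 62.7
```

>>> jog_arm(
  moves=[-0.569,-0.923,0,0,0,0,0.3,-0.569,-0.923,0,0,0,0,0.3,-0.569,-0.923,0,0,0,0,0.3,-0.3,-0.5,0,0,0,0,0.3,0,0,0,0,0,-1,0.3,0,0,0,0,0,-1,0.3,0,0,0,0,0,-1,0.3,0,0,0,0,0,-1,0.3],
)

```text
t: 16.27
eef_pos: [0.6312, -0.19, 0.118]
tool_rot: [-0.001, 0.123, 0.992, 0.0]
contact_force: [0.4, -0.6, -3.1]
gripper_width: 0.547
grasp_force: 62.7
```

```bash
python3 - <<'E'
from h import *
c,p=avg(4);print('avg',np.round(p*1000,1));go([.6335,-.2100,.010],76.5,60);masks(c);cv2.imwrite('pics/w7.png',c['color'])
print(proj(c,[[.6335,-.21,.005]]))
E
```

```text
avg [ 631.4 -190.1  118.3]
t 16.5 p [ 631.7 -190.1  118.6] yaw 75.6 tilt 0.09 w 0.545 F [ 0.5 -0.9 -2.5] shift [-0.34 -0.94  5.43] turn rz -0.23
dark [442. 177.] [663.6 -22.1] [60.1 72.2] 83.4
ply [230. 180.] [ 618.  -214.1] [58.2 96.4] 12.0
ply [475. 184.] [666.8  -4.5] [103.4  81.3] 1.8
[[240.10102247 195.99274956]]
```

>>> jog_arm(
  moves=[-0.1,-0.31,0.2,0,0,0,0.3,-0.1,-0.31,0.5,0,0,0,0.3,-0.1,-0.3,0.9,0,0,0,0.3,0,0,1,0,0,-0.23,0.3,0,0,1,0,0,0,0.3,0,0,0.8,0,0,0,0.3,0,0,0.4,0,0,0,0.3,0,0,0.2,0,0,0,0.3],
)

```text
t: 17.13
eef_pos: [0.6323, -0.2099, 0.0172]
tool_rot: [-0.002, 0.117, 0.993, -0.0]
contact_force: [1.0, 0.1, -3.4]
gripper_width: 0.541
grasp_force: 62.7
```

>>> jog_arm(
  moves=[0,0,0.06,0,0,0,0.3,0,0,0.06,0,0,0,0.3,0,0,0.06,0,0,0,0.3,0,0,0.06,0,0,0,0.3,0,0,0.06,0,0,0,0.3,0,0,0,0,0,0,0.3,0,0,0,0,0,0,0.3,0,0,0,0,0,0,0.3],
)

```text
t: 17.8
eef_pos: [0.6338, -0.2095, 0.0137]
tool_rot: [0.0, 0.117, 0.993, -0.0]
contact_force: [-0.1, 0.4, -3.5]
gripper_width: 0.544
grasp_force: 62.7
```

>>> jog_arm(
  moves=[0,0,0.04,0,0,0,0.3,0,0,0.04,0,0,0,0.3,0,0,0.04,0,0,0,0.3,0,0,0,0,0,0,0.3,0,0,0,0,0,0,0.3,0,0,0,0,0,0,0.3,0,0,0,0,0,0,0.3,0,0,0,0,0,0,0.3],
)

```text
t: 18.47
eef_pos: [0.6337, -0.2094, 0.0111]
tool_rot: [-0.0, 0.117, 0.993, 0.0]
contact_force: [-0.1, 1.3, -3.1]
gripper_width: 0.543
grasp_force: 62.8
```

>>> jog_arm(
  moves=[0,0,0.04,0,0,0,0.3,0,0,0.04,0,0,0,0.3,0,0,0,0,0,0,0.3,0,0,0,0,0,0,0.3,0,0,0,0,0,0,0.3,0,0,0,0,0,0,0.3,0,0,0,0,0,0,0.3,0,0,0,0,0,0,0.3],
)

```text
t: 19.13
eef_pos: [0.6337, -0.2095, 0.011]
tool_rot: [0.0, 0.117, 0.993, 0.0]
contact_force: [-4.7, 2.2, 9.9]
gripper_width: 0.542
grasp_force: 64.3
```

>>> jog_arm(
  moves=[0,0,0,0,0,0,0.6,0,0,0,0,0,0,0.7,0,0,0,0,0,0,0.75,0,0,0,0,0,0,0.8,0,0,-0.2,0,0,0,0.8,0,0,-0.5,0,0,0,0.8,0,0,-1,0,0,0,1,0,0,-1,0,0,0,1],
)

```text
t: 19.8
eef_pos: [0.6332, -0.2094, 0.0641]
tool_rot: [-0.001, 0.117, 0.993, 0.0]
contact_force: [-0.3, 0.8, -0.2]
gripper_width: 0.995
grasp_force: 0.0
```

>>> jog_arm(
  moves=[0,0,-1,0,0,0,1,0,0,-1,0,0,0,1,0,0,-1,0,0,0,1,0,0,-1,0,0,0,1,0,0,-1,0,0,0,1,0,0,0,0,0,0,1,0,0,0,0,0,0,1,0,0,0,0,0,0,1],
)

```text
t: 20.47
eef_pos: [0.6334, -0.2093, 0.1634]
tool_rot: [-0.0, 0.117, 0.993, 0.0]
contact_force: [0.3, -0.5, -1.3]
gripper_width: 0.995
grasp_force: 0.0
```

```bash
python3 - <<'E'
from h import *
c,p=avg(3);cv2.imwrite('pics/w8.png',c['color'])
t=read_camera('top');im=t['color'];hs=cv2.cvtColor(im,cv2.COLOR_BGR2HSV)
S=lambda L:[(226+(x-390+.5)/6.5-.5,175+(y+.5)/6.5-.5) for x,y in L]
Q=cast(t,S([(525,128),(600,100),(635,190),(552,218)]),.044)*1000
P=cast(t,S([(474,100),(587,38),(697,222),(584,292)]),.022)*1000
for Z in(Q,P):
    d=np.roll(Z,-1,0)-Z;print(np.round(Z.mean(0),1),np.round(np.hypot(*d.T),1),np.round(np.degrees(np.arctan2(d[:,1],d[:,0]))%90,1))
go([*(Q.mean(0)/1000),.144],0,90)
# circle of hex pile flange, bare now
x0,y0=150,115
m=(hs[...,1]<70)&(hs[...,2]>90)
for k in blobs(m,60):
    if 150<k[:,0].mean()<205: (r,s,a)=rect(t,k,.022);print('flange',r,s)
    if 300<k[:,0].mean()<340 and k[:,1].mean()<160:(r,s,a)=rect(t,k,.027);print('hex',r,s,a)
E
```

```text
[440.3  -7.4] [35.1 42.7 38.1 41.5] [19.4 19.5 17.4 15.3]
[442.5 -10.6] [58.  96.7 59.  99.4] [27.9 28.9 30.5 28.3]
t 20.7 p [ 633.1 -209.2  162.4] yaw 76.6 tilt 0.11 w 1.003 F [ 0.   0.1 -0.7] shift [11.71  7.59  0.94] turn rz -3.35
flange (623.2041015625, 217.51837158203125) (67.162841796875, 63.01053237915039)
hex (642.696533203125, -198.64808654785156) (29.0643253326416, 53.87741470336914) 48.180419921875
```

View pics/w8.png

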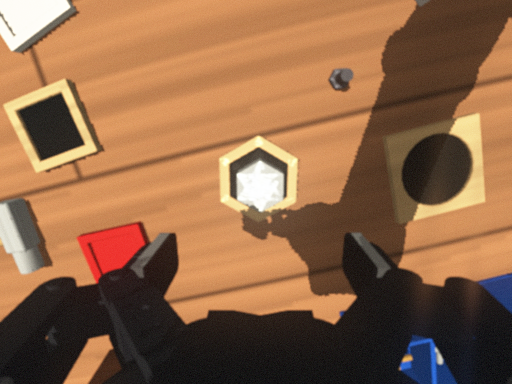

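The hex lies in its recess at (260,182). The square holder is at (52,125) and the flange holder at (437,168). Moving on to the square block.

>>> jog_arm(
  moves=[0.836,0.542,0,0,0,0,1,0.836,0.542,0,0,0,0,1,0.836,0.542,0,0,0,0,1,0.836,0.542,0,0,0,0,1,0.836,0.542,0,0,0,0,1,0.836,0.542,0,0,0,0,1,0.836,0.542,0,0,0,0,1,0.836,0.542,0,0,0,0,1],
)

```text
t: 21.33
eef_pos: [0.5226, -0.0935, 0.1629]
tool_rot: [-0.001, 0.117, 0.993, -0.0]
contact_force: [1.0, -0.2, -0.9]
gripper_width: 1.004
grasp_force: 0.0
```

>>> jog_arm(
  moves=[0.836,0.542,0,0,0,0,1,0.836,0.542,0,0,0,0,1,0.836,0.542,0,0,0,0,1,0.836,0.542,0,0,0,0,1,0.836,0.542,0,0,0,0,1,0.836,0.542,0,0,0,0,1,0,0,0,0,0,-0.96,1,0,0,0,0,0,-0.96,1],
)

```text
t: 22.0
eef_pos: [0.44, -0.0067, 0.1631]
tool_rot: [-0.001, 0.047, 0.999, 0.0]
contact_force: [1.0, -0.0, -0.5]
gripper_width: 1.003
grasp_force: 0.0
```

>>> jog_arm(
  moves=[0,0,0,0,0,-0.96,1,0,0,0,0,0,-0.96,1,0,0,0,0,0,-0.96,1,0,0,0,0,0,-0.96,1,0,0,0,0,0,-0.96,1,0,0,0,0,0,-0.96,1,0,0,0,0,0,0,1,0,0,0,0,0,0,1],
)

```text
t: 22.67
eef_pos: [0.4409, -0.0077, 0.1632]
tool_rot: [-0.0, -0.15, 0.989, 0.0]
contact_force: [-0.4, -0.5, -0.1]
gripper_width: 1.002
grasp_force: 0.0
```

```bash
python3 - <<'E'
from h import *
c,p=avg(4);print('avg',np.round(p*1000,1));go([.4403,-.0074,.026],107.5,90);print(get_obs()['q'])
q=proj(c,[[.4403,-.0074,.044],[.4425,-.0106,.022]]);print(q)
x,y=q[0].astype(int)-[60,60]
print(x,y,c['color'].shape);cr=c['color'][max(y,0):y+120,max(x,0):x+120]
cv2.imwrite('pics/w9.png',cv2.resize(cr,None,fx=5,fy=5,interpolation=cv2.INTER_CUBIC))
E
```

```text
avg [441.   -7.7 163.3]
t 22.9 p [441.1  -7.6 163.4] yaw 107.3 tilt 0.01 w 1.001 F [-0.4  0.1  0.1] shift [0.03 0.02 6.87] turn rz -0.06
[-0.14092955  0.18153626  0.01852219  2.16143428 -0.0046833   0.79889185
  1.75267724]
[[259.80646329 186.53246264]
 [256.29682398 182.55551055]]
199 126 (384, 512, 3)
```

View pics/w9.png

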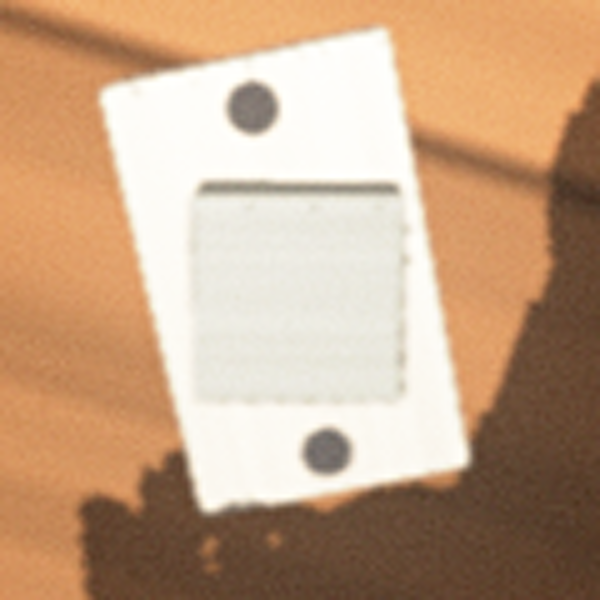

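The square's sides line up with the fingers and its centre at crop (300,296) matches the prediction. The plate corners are at crop (102,92), (388,30), (470,465) and (205,512). Gripping.

```bash
python3 - <<'E'
from h import *
c,p=avg(1)
S=lambda L:[(199+(x+.5)/5-.5,126+(y+.5)/5-.5) for x,y in L]
for L,z in(([(102,92),(388,30),(470,465),(205,512)],.022),([(197,190),(400,190),(407,402),(193,402)],.044)):
    P=cast(c,S(L),z)*1000;d=np.roll(P,-1,0)-P;print(np.round(P.mean(0),1),np.round(np.hypot(*d.T),1),np.round(np.degrees(np.arctan2(d[:,1],d[:,0]))%180,1))
# holders seen in w8
c8=dict(c); c8['color']=cv2.imread('pics/w8.png')
E
```

```text
[442.   -9.9] [59.4 95.1 59.2 93.8] [119.3  29.  118.   29.1]
[439.5  -9. ] [38.8 42.6 42.6 42.6] [107.3  20.2 107.3  15. ]
```

>>> jog_arm(
  moves=[0,0,0.6,0,0,0,1,0,0,1,0,0,0,1,0,0,1,0,0,0,1,0,0,1,0,0,0,1,0,0,1,0,0,0,1,0,0,1,0,0,0,1,0,0,0.8,0,0,0,1,0,0,0.45,0,0,0,1],
)

```text
t: 23.58
eef_pos: [0.4403, -0.0076, 0.0249]
tool_rot: [-0.001, -0.15, 0.989, 0.0]
contact_force: [-0.6, -0.4, 0.3]
gripper_width: 0.999
grasp_force: 0.0
```

>>> jog_arm(
  moves=[0,0,0,0,0,0,0.8,0,0,0,0,0,0,0.7,0,0,0,0,0,0,0.6,0,0,0,0,0,0,0.5,0,0,0,0,0,0,0.4,0,0,0,0,0,0,0.3,0,0,0,0,0,0,0.2,0,0,0,0,0,0,0.2],
)

```text
t: 24.25
eef_pos: [0.4421, -0.0077, 0.0278]
tool_rot: [0.001, -0.15, 0.989, -0.0]
contact_force: [-0.6, -0.2, 6.6]
gripper_width: 0.476
grasp_force: 60.7
```

>>> jog_arm(
  moves=[0,0,0,0,0,0,0.2,0,0,-0.05,0,0,0,0.2,0,0,-0.2,0,0,0,0.2,0,0,-0.5,0,0,0,0.2,0,0,-0.9,0,0,0,0.2,0,0,-1,0,0,0,0.2,0,0,-1,0,0,0,0.2,0,0,-1,0,0,0,0.2],
)

```text
t: 24.92
eef_pos: [0.4407, -0.0076, 0.1211]
tool_rot: [-0.0, -0.151, 0.989, 0.0]
contact_force: [1.5, -0.1, -2.7]
gripper_width: 0.475
grasp_force: 61.0
```

```bash
python3 - <<'E'
from h import *
c,p=avg(4);print('avg',np.round(p*1000,1));go([.5235,-.4148,.118],95.3,90);print(get_obs()['grasp_force'])
E
```

```text
avg [442.4  -7.5 122.1]
t 25.1 p [441.2  -7.6 120.1] yaw 107.3 tilt 0.08 w 0.477 F [ 1.   0.7 -3.2] shift [  2.14 -20.66   0.1 ] turn rz 3.01
61.21212959289551
```

>>> jog_arm(
  moves=[0.1,-0.5,0,0,0,0,0.2,0.1,-1,0,0,0,0,0.2,0.1,-1,0,0,0,0,0.2,0.1,-1,0,0,0,0,0.2,0.1,-1,0,0,0,0,0.2,0.1,-1,0,0,0,0,0.2,0.1,-1,0,0,0,0,0.2,0.1,-1,0,0,0,0,0.2],
)

```text
t: 25.78
eef_pos: [0.4694, -0.1563, 0.1181]
tool_rot: [-0.001, -0.151, 0.989, 0.0]
contact_force: [-0.5, 0.9, -3.5]
gripper_width: 0.473
grasp_force: 61.1
```

>>> jog_arm(
  moves=[0.1,-1,0,0,0,0,0.2,0.1,-1,0,0,0,0,0.2,0.1,-1,0,0,0,0,0.2,0.1,-1,0,0,0,0,0.2,0.1,-1,0,0,0,0,0.2,0.1,-1,0,0,0,0,0.2,0.1,-1,0,0,0,0,0.2,0.1,-1,0,0,0,0,0.2],
)

```text
t: 26.45
eef_pos: [0.5019, -0.3134, 0.1176]
tool_rot: [-0.001, -0.151, 0.989, 0.001]
contact_force: [0.1, -0.8, -3.3]
gripper_width: 0.48
grasp_force: 61.1
```

>>> jog_arm(
  moves=[0.1,-1,0,0,0,0,0.2,0.1,-1,0,0,0,0,0.2,0.1,-1,0,0,0,0,0.2,0.1,-0.8,0,0,0,0,0.2,0.1,-0.36,0,0,0,0,0.2,0,0,0,0,0,1,0.2,0,0,0,0,0,1,0.2,0,0,0,0,0,1,0.2],
)

```text
t: 27.12
eef_pos: [0.5172, -0.3945, 0.1179]
tool_rot: [-0.001, -0.045, 0.999, 0.001]
contact_force: [-0.4, 0.5, -2.4]
gripper_width: 0.477
grasp_force: 61.2
```

```bash
python3 - <<'E'
from h import *
c,p=avg(4);print('avg',np.round(p*1000,1));go([.5235,-.4148,.012],95.3,90);masks(c)
print(proj(c,[[.5235,-.4148,.005],[.5235,-.4148,.01]]))
E
```

```text
avg [ 517.5 -394.3  118.2]
t 27.3 p [ 517.7 -394.6  118.6] yaw 95.5 tilt 0.10 w 0.476 F [-0.3 -1.1 -3.4] shift [-0.2  -1.04  5.33] turn rz 0.05
dark [232. 187.] [ 523.9 -415.4] [54.8 56.1] 5.4
ply [230. 178.] [ 523.3 -415.1] [77.3 79.1] 5.4
[[237.4657445  192.93973237]
 [237.05661977 194.3317218 ]]
```

>>> jog_arm(
  moves=[-0.07,-0.35,0.2,0,0,0,0.2,-0.07,-0.35,0.5,0,0,0,0.2,-0.07,-0.35,0.9,0,0,0,0.2,0,0,1,0,0,0,0.2,0,0,1,0,0,0,0.2,0,0,0.8,0,0,0,0.2,0,0,0.5,0,0,0,0.2,0,0,0.2,0,0,0,0.2],
)

```text
t: 27.98
eef_pos: [0.523, -0.4157, 0.0148]
tool_rot: [-0.001, -0.047, 0.999, 0.001]
contact_force: [0.2, 0.4, -2.8]
gripper_width: 0.48
grasp_force: 61.1
```

>>> jog_arm(
  moves=[0,0,0.06,0,0,0,0.2,0,0,0.06,0,0,0,0.2,0,0,0.06,0,0,0,0.2,0,0,0.04,0,0,0,0.2,0,0,0,0,0,0,0.2,0,0,0,0,0,0,0.2,0,0,0,0,0,0,0.2,0,0,0,0,0,0,0.2],
)

```text
t: 28.65
eef_pos: [0.5244, -0.416, 0.0134]
tool_rot: [0.0, -0.047, 0.999, -0.0]
contact_force: [0.2, 0.2, -2.5]
gripper_width: 0.477
grasp_force: 61.1
```

>>> jog_arm(
  moves=[0,0,0.04,0,0,0,0.2,0,0,0.04,0,0,0,0.2,0,0,0.04,0,0,0,0.2,0,0,0,0,0,0,0.2,0,0,0,0,0,0,0.2,0,0,0,0,0,0,0.2,0,0,0,0,0,0,0.2,0,0,0,0,0,0,0.2],
)

```text
t: 29.32
eef_pos: [0.5243, -0.416, 0.0109]
tool_rot: [0.0, -0.047, 0.999, 0.0]
contact_force: [-1.7, 2.0, 4.4]
gripper_width: 0.475
grasp_force: 61.9
```

>>> jog_arm(
  moves=[0,0,0.02,0,0,0,0.2,0,0,0,0,0,0,0.55,0,0,0,0,0,0,0.65,0,0,0,0,0,0,0.75,0,0,-0.1,0,0,0,0.75,0,0,-0.5,0,0,0,0.8,0,0,-1,0,0,0,1,0,0,-1,0,0,0,1],
)

```text
t: 29.98
eef_pos: [0.5239, -0.4158, 0.0628]
tool_rot: [-0.001, -0.046, 0.999, 0.0]
contact_force: [0.7, -0.6, 0.9]
gripper_width: 0.998
grasp_force: 0.0
```

>>> jog_arm(
  moves=[0,0,-1,0,0,0,1,0,0,-1,0,0,0,1,0,0,-1,0,0,0,1,0,0,-1,0,0,0,1,0,0,-1,0,0,0,1,0,0,0,0,0,0,1,0,0,0,0,0,0,1,0,0,0,0,0,0,1],
)

```text
t: 30.65
eef_pos: [0.524, -0.4157, 0.1622]
tool_rot: [-0.0, -0.046, 0.999, 0.0]
contact_force: [-0.9, -0.5, -0.6]
gripper_width: 0.998
grasp_force: 0.0
```

```bash
python3 - <<'E'
from h import *
c,p=avg(4);print('avg',np.round(p*1000,1));go([.442,-.0099,.15],119,180);masks(c)
hs=cv2.cvtColor(c['color'],cv2.COLOR_BGR2HSV);m=(hs[...,1]<60)&(hs[...,2]>80)
for k in blobs(m,300): 
    r=rect(c,k,.027);print('grey',k.mean(0).round(),r)
E
```

```text
avg [ 523.7 -415.5  161.3]
t 30.9 p [ 523.8 -415.6  161.2] yaw 95.3 tilt 0.11 w 1.003 F [-0.1 -0.5 -0.2] shift [ 2.19 20.58  0.59] turn rz -5.92
ply [260. 179.] [ 523.4 -414.8] [78.  78.5] 5.3
grey [371. 253.] ((589.30859375, -284.860107421875), (65.19339752197266, 14.251556396484375), 40.001007080078125)
grey [169. 259.] ((623.9389038085938, -517.9005126953125), (62.59284210205078, 95.8125228881836), 84.19075775146484)
grey [259. 181.] ((520.5948486328125, -416.1272277832031), (45.17688751220703, 43.82870101928711), 5.330937385559082)
grey [478.  86.] ((405.9606628417969, -210.237548828125), (90.02101135253906, 65.38833618164062), 16.63883399963379)
grey [290.  52.] ((397.6974792480469, -398.7865295410156), (74.60030364990234, 74.08856964111328), 15.802502632141113)
```

>>> jog_arm(
  moves=[0.1,0.98,0,0,0,0,1,0.1,0.98,0,0,0,0,1,0.1,0.98,0,0,0,0,1,0.1,0.98,0,0,0,0,1,0.1,0.98,0,0,0,0,1,0.1,0.98,0,0,0,0,1,0.1,0.98,0,0,0,0,1,0.1,0.98,0,0,0,0,1],
)

```text
t: 31.52
eef_pos: [0.4932, -0.2603, 0.1617]
tool_rot: [-0.001, -0.046, 0.999, 0.0]
contact_force: [0.1, 0.1, 0.8]
gripper_width: 1.002
grasp_force: 0.0
```

>>> jog_arm(
  moves=[0.1,0.98,0,0,0,0,1,0.1,0.98,0,0,0,0,1,0.1,0.98,0,0,0,0,1,0.1,0.98,0,0,0,0,1,0.1,0.98,0,0,0,0,1,0.1,0.98,0,0,0,0,1,0.1,0.98,0,0,0,0,1,0.1,0.98,0,0,0,0,1],
)

```text
t: 32.18
eef_pos: [0.4627, -0.1058, 0.1619]
tool_rot: [-0.0, -0.046, 0.999, 0.0]
contact_force: [0.7, 0.3, 0.1]
gripper_width: 0.999
grasp_force: 0.0
```

>>> jog_arm(
  moves=[0.1,0.98,0,0,0,0,1,0.1,0.98,0,0,0,0,1,0.1,0.98,0,0,0,0,1,0.1,0.98,0,0,0,0,1,0.1,0.98,0,0,0,0,1,0,0,0,0,0,-1,1,0,0,0,0,0,-1,1,0,0,0,0,0,-1,1],
)

```text
t: 32.85
eef_pos: [0.4439, -0.0096, 0.1619]
tool_rot: [-0.0, -0.153, 0.988, 0.0]
contact_force: [0.0, -0.1, -0.2]
gripper_width: 0.998
grasp_force: 0.0
```

>>> jog_arm(
  moves=[0,0,0,0,0,-1,1,0,0,0,0,0,-1,1,0,0,0,0,0,-0.92,1,0,0,0,0,0,0,1,0,0,0,0,0,0,1,0,0,0,0,0,0,1,0,0,0,0,0,0,1,0,0,0,0,0,0,1],
)

```text
t: 33.52
eef_pos: [0.4442, -0.0101, 0.1622]
tool_rot: [-0.0, -0.25, 0.968, 0.0]
contact_force: [-0.1, -1.0, -0.3]
gripper_width: 1.0
grasp_force: 0.0
```

```bash
python3 - <<'E'
from h import *
c,p=avg(4);print('avg',np.round(p*1000,1));go([.442,-.0099,.002],119,180)
hs=cv2.cvtColor(c['color'],cv2.COLOR_BGR2HSV);m=(hs[...,1]<60)&(hs[...,2]>90)
for k in blobs(m,300):
    r=rect(c,k,.022);print('grey',k.mean(0).round(),np.round(r[0],1),np.round(r[1],1),r[2])
E
```

```text
avg [444.2 -10.1 162.3]
t 33.7 p [444.2 -10.1 162.3] yaw 119.0 tilt 0.00 w 0.999 F [ 0.6  0.7 -0.1] shift [0.09 0.06 8.01] turn rz -0.00
grey [149. 254.] [577.2 -80.5] [15.1 65.7] 85.20890808105469
grey [ 31. 240.] [ 632.7 -207. ] [55.7 69.6] 49.845577239990234
grey [260. 177.] [442.1 -10.2] [95.7 60.2] 29.202049255371094
grey [126.  55.] [ 398.7 -181.5] [97.5 92.2] 70.130126953125
```

>>> jog_arm(
  moves=[0.09,0.06,0.8,0,0,0,1,0,0,1,0,0,0,1,0,0,1,0,0,0,1,0,0,1,0,0,0,1,0,0,1,0,0,0,1,0,0,1,0,0,0,1,0,0,1,0,0,0,1,0,0,0.7,0,0,0,1],
)

```text
t: 34.38
eef_pos: [0.4416, -0.0099, 0.0108]
tool_rot: [-0.001, -0.25, 0.968, 0.0]
contact_force: [0.7, -0.3, 0.1]
gripper_width: 1.001
grasp_force: 0.0
```

>>> jog_arm(
  moves=[0,0,0.3,0,0,0,1,0,0,0.2,0,0,0,1,0,0,0,0,0,0,1,0,0,0,0,0,0,0.85,0,0,0,0,0,0,0.8,0,0,0,0,0,0,0.7,0,0,0,0,0,0,0.6,0,0,0,0,0,0,0.5],
)

```text
t: 35.05
eef_pos: [0.443, -0.01, 0.0036]
tool_rot: [0.001, -0.25, 0.968, -0.0]
contact_force: [-1.1, -0.6, 10.3]
gripper_width: 0.687
grasp_force: 63.2
```

>>> jog_arm(
  moves=[0,0,0,0,0,0,0.4,0,0,0,0,0,0,0.4,0,0,0,0,0,0,0.4,0,0,0,0,0,0,0.4,0,0,0,0,0,0,0.4,0,0,0,0,0,0,0.4,0,0,0,0,0,0,0.4,0,0,0,0,0,0,0.4],
  grip_force=70,
)

```text
t: 35.72
eef_pos: [0.4429, -0.0101, 0.0036]
tool_rot: [0.001, -0.25, 0.968, -0.0]
contact_force: [-2.0, -0.5, 11.2]
gripper_width: 0.686
grasp_force: 72.2
```

>>> jog_arm(
  moves=[0,0,0,0,0,0,0.4,0,0,-0.05,0,0,0,0.4,0,0,-0.2,0,0,0,0.4,0,0,-0.5,0,0,0,0.4,0,0,-0.9,0,0,0,0.4,0,0,-1,0,0,0,0.4,0,0,-1,0,0,0,0.4,0,0,-1,0,0,0,0.4],
)

```text
t: 36.38
eef_pos: [0.4415, -0.0099, 0.0967]
tool_rot: [-0.0, -0.251, 0.968, 0.0]
contact_force: [0.4, 0.3, -3.2]
gripper_width: 0.681
grasp_force: 75.8
```

```bash
python3 - <<'E'
from h import *
c,p=avg(5);print('avg',np.round(p*1000,1));go([.4205,.1925,.1],68.4,180);print(get_obs()['grasp_force'])
E
```

```text
avg [442.8  -9.9  97.1]
t 36.6 p [441.4  -9.9  94.9] yaw 119.0 tilt 0.04 w 0.682 F [-0.9  0.4 -3.8] shift [-4.    9.36 -0.25] turn rz 12.65
76.0566258430481
```

>>> jog_arm(
  moves=[-0.4,0.936,0,0,0,0,0.4,-0.4,0.936,0,0,0,0,0.4,-0.4,0.936,0,0,0,0,0.4,-0.4,0.936,0,0,0,0,0.4,-0.4,0.936,0,0,0,0,0.4,-0.4,0.936,0,0,0,0,0.4,-0.4,0.936,0,0,0,0,0.4,-0.4,0.936,0,0,0,0,0.4],
)

```text
t: 37.3
eef_pos: [0.4241, 0.1526, 0.0939]
tool_rot: [-0.002, -0.251, 0.968, -0.0]
contact_force: [0.1, 0.1, -3.6]
gripper_width: 0.682
grasp_force: 76.0
```

>>> jog_arm(
  moves=[-0.4,0.936,0,0,0,0,0.4,-0.4,0.936,0,0,0,0,0.4,0,0,0,0,0,0.9,0.4,0,0,0,0,0,0.9,0.4,0,0,0,0,0,0.9,0.4,0,0,0,0,0,0.9,0.4,0,0,0,0,0,0.9,0.4,0,0,0,0,0,0.9,0.4],
)

```text
t: 37.97
eef_pos: [0.4201, 0.192, 0.0938]
tool_rot: [-0.001, -0.063, 0.998, -0.001]
contact_force: [-0.3, 0.0, -3.6]
gripper_width: 0.678
grasp_force: 76.1
```

>>> jog_arm(
  moves=[0,0,0,0,0,0.9,0.4,0,0,0,0,0,0.9,0.4,0,0,0,0,0,0.9,0.4,0,0,0,0,0,0.9,0.4,0,0,0,0,0,0.9,0.4,0,0,0,0,0,0.9,0.4,0,0,0,0,0,0.9,0.4,0,0,0,0,0,0.95,0.4],
)

```text
t: 38.63
eef_pos: [0.4201, 0.192, 0.0938]
tool_rot: [-0.001, 0.189, 0.982, -0.001]
contact_force: [0.8, -0.2, -2.8]
gripper_width: 0.68
grasp_force: 76.1
```

>>> jog_arm(
  moves=[0,0,0.2,0,0,0,0.4,0,0,0.4,0,0,0,0.4,0,0,0.6,0,0,0,0.4,0,0,0.6,0,0,0,0.4,0,0,0.4,0,0,0,0.4,0,0,0,0,0,0,0.4,0,0,0,0,0,0,0.4,0,0,0,0,0,0,0.4],
)

```text
t: 39.3
eef_pos: [0.4214, 0.1926, 0.0513]
tool_rot: [-0.0, 0.187, 0.982, -0.0]
contact_force: [-0.1, 0.1, -2.8]
gripper_width: 0.679
grasp_force: 76.0
```

```bash
python3 - <<'E'
from h import *
c,p=avg(4);print('avg',np.round(p*1000,1));go([.4205,.1925,.0085],68.4,180);masks(c);print(get_obs()['grasp_force'])
E
```

```text
avg [421.6 192.8  51.7]
t 39.5 p [421.6 192.8  51.8] yaw 68.4 tilt 0.06 w 0.683 F [-0.2  0.  -3.6] shift [ 0.05 -0.04  2.16] turn rz 0.00
dark [259. 142.] [374.6 210.7] [75.  11.5] 68.4
ply [122. 173.] [365.7 117.3] [94.4 95.4] 89.0
75.99712014198303
```

>>> jog_arm(
  moves=[0,0,0.2,0,0,0,0.4,0,0,0.4,0,0,0,0.4,0,0,0.5,0,0,0,0.4,0,0,0.4,0,0,0,0.4,0,0,0.3,0,0,0,0.4,0,0,0.15,0,0,0,0.4,0,0,0,0,0,0,0.4,0,0,0,0,0,0,0.4],
)

```text
t: 40.17
eef_pos: [0.4212, 0.1925, 0.012]
tool_rot: [-0.0, 0.187, 0.982, -0.0]
contact_force: [-0.3, 0.2, -2.7]
gripper_width: 0.676
grasp_force: 76.1
```

>>> jog_arm(
  moves=[0,0,0.04,0,0,0,0.4,0,0,0.04,0,0,0,0.4,0,0,0.04,0,0,0,0.4,0,0,0,0,0,0,0.4,0,0,0,0,0,0,0.4,0,0,0,0,0,0,0.4,0,0,0,0,0,0,0.4,0,0,0,0,0,0,0.4],
)

```text
t: 40.83
eef_pos: [0.4213, 0.1926, 0.0099]
tool_rot: [0.0, 0.187, 0.982, 0.0]
contact_force: [0.3, 0.2, -3.2]
gripper_width: 0.683
grasp_force: 76.1
```

>>> jog_arm(
  moves=[0,0,0.04,0,0,0,0.4,0,0,0.04,0,0,0,0.4,0,0,0.03,0,0,0,0.4,0,0,0,0,0,0,0.4,0,0,0,0,0,0,0.4,0,0,0,0,0,0,0.4,0,0,0,0,0,0,0.4,0,0,0,0,0,0,0.4],
)

```text
t: 41.5
eef_pos: [0.4214, 0.1927, 0.0087]
tool_rot: [-0.0, 0.187, 0.982, 0.0]
contact_force: [-3.4, -1.2, 13.9]
gripper_width: 0.683
grasp_force: 78.2
```

>>> jog_arm(
  moves=[0,0,0,0,0,0,0.75,0,0,0,0,0,0,0.8,0,0,0,0,0,0,0.85,0,0,0,0,0,0,0.9,0,0,-0.1,0,0,0,0.9,0,0,-0.5,0,0,0,0.9,0,0,-1,0,0,0,1,0,0,-1,0,0,0,1],
)

```text
t: 42.17
eef_pos: [0.4207, 0.1923, 0.0604]
tool_rot: [-0.001, 0.187, 0.982, -0.001]
contact_force: [0.6, -0.3, -1.0]
gripper_width: 0.995
grasp_force: 0.0
```

>>> jog_arm(
  moves=[0,0,-1,0,0,0,1,0,0,-1,0,0,0,1,0,0,-1,0,0,0,1,0,0,-1,0,0,0,1,0,0,-1,0,0,0,1,0,0,0,0,0,0,1,0,0,0,0,0,0,1,0,0,0,0,0,0,1],
)

```text
t: 42.83
eef_pos: [0.4209, 0.1924, 0.1597]
tool_rot: [-0.0, 0.187, 0.982, -0.0]
contact_force: [-0.5, -0.6, -0.1]
gripper_width: 1.0
grasp_force: 0.0
```

```bash
python3 - <<'E'
from h import *
c,p=avg(4);print('avg',np.round(p*1000,1));go([.623,.2205,.15],68.4,180);masks(c)
hs=cv2.cvtColor(c['color'],cv2.COLOR_BGR2HSV);m=(hs[...,1]<60)&(hs[...,2]>80)
for k in blobs(m,300):
    r=rect(c,k,.027);print('grey',k.mean(0).round(),np.round(r[0],1),np.round(r[1],1),r[2])
E
```

```text
avg [420.6 192.2 159. ]
t 43.0 p [420.7 192.2 158.9] yaw 68.4 tilt 0.11 w 0.997 F [1.  0.8 0.8] shift [-8.89  5.04  0.43] turn rz 0.00
dark [264. 162.] [420.3 192.7] [ 74.5 110.1] 68.9
ply [241. 223.] [461.7 151.5] [98.8 49.5] 30.8
grey [333. 308.] [589.4 216.5] [34.9 42.2] 41.50646209716797
grey [232. 299.] [533.6 111.8] [20.3 34.8] 61.816429138183594
grey [  6. 274.] [ 414.4 -125.3] [20.3 73.3] 52.54279708862305
grey [148. 254.] [446.9  48.6] [17.1 64.4] 35.5111198425293
grey [371. 253.] [537.3 278.9] [65.2 16.5] 10.84703540802002
grey [489. 188.] [512.6 416. ] [27.  26.7] 43.53471374511719
grey [261. 181.] [420.3 192.7] [61.5 96.5] 68.34376525878906
grey [266.   9.] [275.  256.1] [70.4 18. ] 68.36924743652344
```

>>> jog_arm(
  moves=[-0.81,0.458,0,0,0,0,1,-0.81,0.458,0,0,0,0,1,-0.81,0.458,0,0,0,0,1,-0.81,0.458,0,0,0,0,1,-0.81,0.458,0,0,0,0,1,-0.81,0.458,0,0,0,0,1,-0.81,0.458,0,0,0,0,1,-0.81,0.458,0,0,0,0,1],
)

```text
t: 43.7
eef_pos: [0.5692, 0.2129, 0.1587]
tool_rot: [-0.001, 0.187, 0.982, -0.001]
contact_force: [0.4, -0.5, 0.3]
gripper_width: 0.997
grasp_force: 0.0
```

>>> jog_arm(
  moves=[-0.81,0.458,0,0,0,0,1,-0.81,0.458,0,0,0,0,1,-0.81,0.458,0,0,0,0,1,0,0,0,0,0,0,1,0,0,0,0,0,0,1,0,0,0,0,0,0,1,0,0,0,0,0,0,1,0,0,0,0,0,0,1],
)

```text
t: 44.37
eef_pos: [0.6232, 0.2207, 0.1596]
tool_rot: [-0.0, 0.187, 0.982, -0.0]
contact_force: [-0.6, -0.5, 0.2]
gripper_width: 1.003
grasp_force: 0.0
```

```bash
python3 - <<'E'
from h import *
c,p=avg(4);print('avg',np.round(p*1000,1))
hs=cv2.cvtColor(c['color'],cv2.COLOR_BGR2HSV);m=(hs[...,1]<70)&(hs[...,2]>60)
q=proj(c,[[.623,.2205,.022]])[0];print(q)
for k in blobs(m,300):
    if np.hypot(*(k.mean(0)-q))>40: continue
    w=(cast(c,k,.022)*1000).astype(np.float32)
    r=rect(c,k,.022);print('grey',k.mean(0).round(),np.round(r[0],1),np.round(r[1],1),cv2.fitEllipse(w),cv2.minEnclosingCircle(w))
go([.623,.2205,.002],68.4,180)
cv2.imwrite('pics/w10.png',c['color'])
E
```

```text
avg [623.6 220.8 159.8]
[259.24435977 182.53606495]
grey [259. 184.] [624.3 219.7] [64.6 66.6] ((624.3909912109375, 219.16932678222656), (64.12663269042969, 66.15621185302734), 69.10987854003906) ((624.8421630859375, 220.1706085205078), 33.971580505371094)
t 44.6 p [623.8 220.8 159.9] yaw 68.4 tilt 0.01 w 0.999 F [ 0.3  0.8 -0.6] shift [ 0.03 -0.03  7.89] turn rz 0.00
```

>>> jog_arm(
  moves=[-0.05,-0.04,0.7,0,0,0,1,0,0,1,0,0,0,1,0,0,1,0,0,0,1,0,0,1,0,0,0,1,0,0,1,0,0,0,1,0,0,1,0,0,0,1,0,0,1,0,0,0,1,0,0,0.7,0,0,0,1],
)

```text
t: 45.23
eef_pos: [0.6238, 0.2194, 0.0099]
tool_rot: [-0.001, 0.187, 0.982, -0.0]
contact_force: [0.4, 0.9, 0.1]
gripper_width: 0.997
grasp_force: 0.0
```

>>> jog_arm(
  moves=[0,0,0.3,0,0,0,1,0,0,0.2,0,0,0,1,0,0,0,0,0,0,1,0,0,0,0,0,0,0.9,0,0,0,0,0,0,0.85,0,0,0,0,0,0,0.8,0,0,0,0,0,0,0.7,0,0,0,0,0,0,0.6],
)

```text
t: 45.9
eef_pos: [0.6252, 0.2194, 0.0035]
tool_rot: [0.0, 0.187, 0.982, 0.0]
contact_force: [-3.5, -1.7, 10.0]
gripper_width: 0.745
grasp_force: 75.2
```

>>> jog_arm(
  moves=[0,0,0,0,0,0,0.5,0,0,0,0,0,0,0.5,0,0,0,0,0,0,0.5,0,0,0,0,0,0,0.5,0,0,0,0,0,0,0.5,0,0,0,0,0,0,0.5,0,0,0,0,0,0,0.5,0,0,0,0,0,0,0.5],
  grip_force=80,
)

```text
t: 46.57
eef_pos: [0.6252, 0.2194, 0.0036]
tool_rot: [0.0, 0.187, 0.982, 0.0]
contact_force: [-3.5, -1.5, 9.9]
gripper_width: 0.74
grasp_force: 84.8
```

>>> jog_arm(
  moves=[0,0,0,0,0,0,0.5,0,0,-0.05,0,0,0,0.5,0,0,-0.2,0,0,0,0.5,0,0,-0.5,0,0,0,0.5,0,0,-0.9,0,0,0,0.5,0,0,-1,0,0,0,0.5,0,0,-1,0,0,0,0.5,0,0,-1,0,0,0,0.5],
)

```text
t: 47.23
eef_pos: [0.6239, 0.2195, 0.0955]
tool_rot: [-0.001, 0.187, 0.982, -0.0]
contact_force: [-0.2, -0.3, -6.3]
gripper_width: 0.742
grasp_force: 89.2
```

```bash
python3 - <<'E'
from h import *
c,p=avg(5);print('avg',np.round(p*1000,1));go([.667,-.0145,.095],68.4,180);print(get_obs()['grasp_force'])
E
```

```text
avg [625.3 220.   96.5]
t 47.5 p [623.5 219.4  93.4] yaw 68.4 tilt 0.13 w 0.741 F [-0.3 -0.7 -7.2] shift [ -6.32 -10.08  -0.07] turn rz 0.01
89.47959423065186
```

>>> jog_arm(
  moves=[-0.527,-0.84,0,0,0,0,0.5,-0.527,-0.84,0,0,0,0,0.5,-0.527,-0.84,0,0,0,0,0.5,-0.527,-0.84,0,0,0,0,0.5,-0.527,-0.84,0,0,0,0,0.5,-0.527,-0.84,0,0,0,0,0.5,-0.527,-0.84,0,0,0,0,0.5,-0.527,-0.84,0,0,0,0,0.5],
)

```text
t: 48.15
eef_pos: [0.6522, 0.0625, 0.0924]
tool_rot: [-0.002, 0.187, 0.982, -0.001]
contact_force: [0.1, -0.5, -5.9]
gripper_width: 0.736
grasp_force: 89.3
```

>>> jog_arm(
  moves=[-0.527,-0.84,0,0,0,0,0.5,-0.527,-0.84,0,0,0,0,0.5,-0.3,-0.45,0,0,0,0,0.5,0,0,0,0,0,0,0.5,0,0,0,0,0,0,0.5,0,0,0,0,0,0,0.5,0,0,0,0,0,0,0.5,0,0,0,0,0,0,0.5],
)

```text
t: 48.82
eef_pos: [0.6629, 0.0159, 0.0944]
tool_rot: [-0.0, 0.186, 0.983, 0.0]
contact_force: [-0.2, 0.1, -6.2]
gripper_width: 0.737
grasp_force: 89.2
```

```bash
python3 - <<'E'
from h import *
c,p=avg(4);print('avg',np.round(p*1000,1));go([.667,-.0145,.0085],68.4,180);masks(c)
t=read_camera('top');hs=cv2.cvtColor(t['color'],cv2.COLOR_BGR2HSV)
c8=cv2.imread('pics/w8.png');R=cv2.Rodrigues(c['rvec'])[0]
# reuse pose of w8 from rigid camera mount: tool pose then (633.3,-209.3,162.8), yaw 76.6
pp,Rt,o=pose();Rc=R@Rt; tc=R@p+c['tvec']   # cam<-tool
y=np.radians(76.6);R8=np.array([[np.sin(y),np.cos(y),0],[-np.cos(y),np.sin(y),0],[0,0,-1]])
e=Rt[:2,0]@np.array([np.sin(np.arctan2(Rt[1,1],Rt[0,1])),-np.cos(np.arctan2(Rt[1,1],Rt[0,1]))])
if e<0: R8[:,0]*=-1
Rw=Rc@R8.T; d=dict(c,color=c8,rvec=cv2.Rodrigues(Rw)[0].ravel(),tvec=tc-Rw@np.array([.6333,-.2093,.1627]))
print('w8',np.linalg.det(R8));masks(d)
E
```

```text
avg [663.   15.   94.7]
t 49.0 p [663.1  14.6  94.7] yaw 68.5 tilt 0.01 w 0.738 F [ 0.5 -0.1 -6.3] shift [-0.72 -1.28  4.31] turn rz 0.01
ply [211. 179.] [641.7 -16.2] [ 53.5 103.6] 2.8
w8 0.9999999999999999
dark [439. 168.] [665.1 -15.6] [72.5 76.9] 1.2
dark [ 51. 127.] [ 524.1 -417.9] [55.7 54.3] 4.5
ply [258. 176.] [ 627.9 -210.1] [85.2 84.1] 75.5
ply [460. 174.] [667.4  -7.1] [103.8  85.3] 1.8
ply [ 50. 126.] [ 524.9 -415.3] [79.2 79.5] 4.7
```

>>> jog_arm(
  moves=[-0.24,-0.45,0.2,0,0,0,0.5,-0.24,-0.45,0.4,0,0,0,0.5,-0.24,-0.44,0.8,0,0,0,0.5,0,0,0.8,0,0,0,0.5,0,0,0.8,0,0,0,0.5,0,0,0.6,0,0,0,0.5,0,0,0.3,0,0,0,0.5,0,0,0.15,0,0,0,0.5],
)

```text
t: 49.73
eef_pos: [0.6658, -0.0169, 0.0122]
tool_rot: [-0.001, 0.188, 0.982, -0.0]
contact_force: [0.2, 0.9, -6.3]
gripper_width: 0.735
grasp_force: 89.2
```

>>> jog_arm(
  moves=[0,0,0.04,0,0,0,0.5,0,0,0.04,0,0,0,0.5,0,0,0.04,0,0,0,0.5,0,0,0,0,0,0,0.5,0,0,0,0,0,0,0.5,0,0,0,0,0,0,0.5,0,0,0,0,0,0,0.5,0,0,0,0,0,0,0.5],
)

```text
t: 50.4
eef_pos: [0.6667, -0.0161, 0.0115]
tool_rot: [0.0, 0.187, 0.982, 0.0]
contact_force: [0.0, -0.1, -6.8]
gripper_width: 0.74
grasp_force: 89.2
```

>>> jog_arm(
  moves=[0,0,0.04,0,0,0,0.5,0,0,0.04,0,0,0,0.5,0,0,0.04,0,0,0,0.5,0,0,0,0,0,0,0.5,0,0,0,0,0,0,0.5,0,0,0,0,0,0,0.5,0,0,0,0,0,0,0.5,0,0,0,0,0,0,0.5],
)

```text
t: 51.07
eef_pos: [0.6666, -0.0162, 0.0088]
tool_rot: [-0.0, 0.187, 0.982, 0.0]
contact_force: [1.0, -0.2, -6.1]
gripper_width: 0.738
grasp_force: 89.5
```

>>> jog_arm(
  moves=[0,0,0.04,0,0,0,0.5,0,0,0.03,0,0,0,0.5,0,0,0,0,0,0,0.5,0,0,0,0,0,0,0.5,0,0,0,0,0,0,0.5,0,0,0,0,0,0,0.5,0,0,0,0,0,0,0.5,0,0,0,0,0,0,0.5],
)

```text
t: 51.73
eef_pos: [0.6667, -0.0162, 0.0087]
tool_rot: [0.0, 0.187, 0.982, 0.0]
contact_force: [-5.2, 0.7, 5.7]
gripper_width: 0.739
grasp_force: 90.6
```

>>> jog_arm(
  moves=[0,0,0,0,0,0,0.8,0,0,0,0,0,0,0.85,0,0,0,0,0,0,0.9,0,0,0,0,0,0,1,0,0,-0.1,0,0,0,1,0,0,-0.5,0,0,0,1,0,0,-1,0,0,0,1,0,0,-1,0,0,0,1],
)

```text
t: 52.4
eef_pos: [0.6662, -0.0162, 0.0601]
tool_rot: [-0.001, 0.187, 0.982, -0.0]
contact_force: [0.6, -0.5, 0.8]
gripper_width: 0.997
grasp_force: 0.0
```

>>> jog_arm(
  moves=[0,0,-1,0,0,0,1,0,0,-1,0,0,0,1,0,0,-1,0,0,0,1,0,0,-1,0,0,0,1,0,0,-1,0,0,0,1,0,0,-1,0,0,0,1,0,0,-1,0,0,0,1,0,0,0,0,0,0,1],
)

```text
t: 53.07
eef_pos: [0.6692, -0.0164, 0.2051]
tool_rot: [0.004, 0.187, 0.982, 0.001]
contact_force: [1.6, 0.2, -0.0]
gripper_width: 0.999
grasp_force: 0.0
```

```bash
python3 - <<'E'
from h import *
c,p=avg(3);go([.667,-.0145,.2]);masks(c)
hs=cv2.cvtColor(c['color'],cv2.COLOR_BGR2HSV);m=(hs[...,1]<60)&(hs[...,2]>80)
for k in blobs(m,800):
    r=rect(c,k,.027);print('grey',k.mean(0).round(),np.round(r[0],1),np.round(r[1],1))
s=read_camera('scene');t=read_camera('top')
def crop(c,p,n):
    q=proj(c,[p])[0].astype(int);return cv2.resize(c['color'][q[1]-n:q[1]+n,q[0]-n:q[0]+n],(260,260),interpolation=cv2.INTER_CUBIC)
H=[(.421,.193,.02),(.667,-.015,.02),(.633,-.21,.02),(.5235,-.415,.02),(.5045,.418,.02)]
a=[crop(s,h,30) for h in H]+[crop(c,H[1],55)]
cv2.imwrite('pics/f.png',np.vstack([np.hstack(a[:3]),np.hstack(a[3:])]))
E
```

```text
t 53.2 p [666.4 -16.2 199.6] yaw 68.4 tilt 0.01 w 0.996 F [-0.5  0.6 -0.6] shift [ 0.    0.09 -0.02] 
ply [109. 203.] [ 632.7 -210.8] [85.4 96.5] 15.3
ply [260. 167.] [667.5 -15.5] [103.2 103.1] 1.8
grey [429. 367.] [1043.4  107.8] [99.9 64.5]
grey [497. 274.] [914.8 229.6] [ 44.2 132.6]
grey [107. 207.] [ 635.1 -205.4] [50.8 67.9]
grey [260. 174.] [666.2 -16. ] [66.8 66.6]
grey [35. 26.] [ 427.3 -176.9] [88.1 50.9]
```

View pics/f.png

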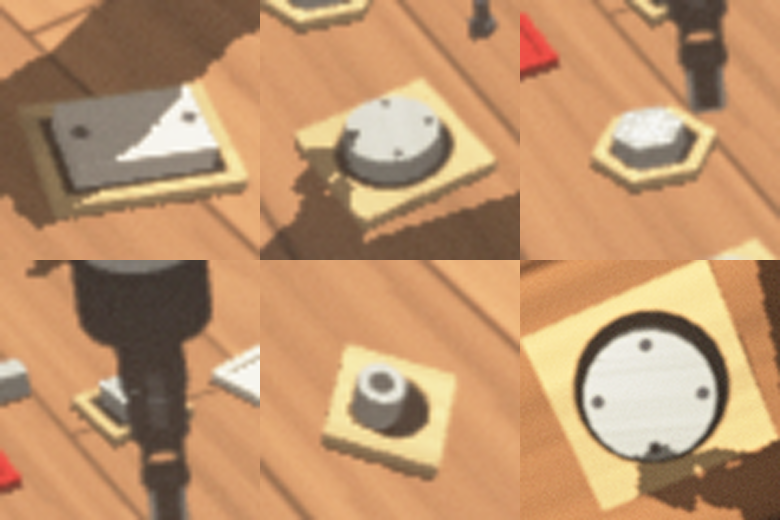

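All parts lie in their recesses: plate, flange and hex are level and the bushing is within its round recess. The square is half hidden here but was measured earlier at (521,-416). Handing in.

```bash
python3 -c "
from station import *
print(hand_in())"
```

```text
the job is handed in; nothing more can be done
None
```

The job is handed in at about 53 s: the camera checks showed all five parts lying in their own recesses, none dropped. The judge's verdict was not shown.

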